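Feed a sample cup through the analyser's intake flap

TASK

Feed the open steel sample cup into the analyser: without gripping or lifting it, push it along the loading shelf with your fingers and through the swinging intake flap, so that it slides down the chute and comes to rest against the stop, right way up. Push it steadily, do not flick it, then draw your fingers back out so that the flap swings fully shut behind it. Leave the glass weighing bottle, the vial rack and the reagent bottle where they stand.

Things in the scene. Friction and masses are not known exactly. Their poses are not given: they have to be found in the camera images.
- analyser: White benchtop analyser, fixed, 360 mm wide, 480 mm deep with its steel loading shelf in front. Stands elsewhere, turned, each time. Origin on the bench (z = 0) below the shut flap, on the lane's centre line; x points into the machine (feeding direction), y left, z up. Shelf: level, at z = 120 mm, x = -180 to 0, 360 mm wide, slippery (friction about 0.2), lip 6 mm high round its edges.
- intake (a point): Point on the shelf (z = 120 mm) below the shut flap, on the centre line. Here is a doorway 100 mm wide (analyser y = -50 to 50) between two white cheeks; cheeks and the clear window behind reach z = 200 mm. Two guides 10 mm high lead to it, 64 mm apart from 26 to 2 mm before the flap, flared to about 90 mm apart at 41 mm before it.
- sill (a point): Middle of the sill, 20 mm inside the flap (analyser x = 20 mm), z = 120 mm. The floor is level up to here, then a smooth trough 64 mm wide falls at 30 degrees to a padded stop. The cup tips over the sill and slides down by itself once its middle is past it; pushing it until its rear edge is at the flap is enough.
- flap_hinge (a point): Middle of the flap's hinge rod, 74 mm above the shelf, rod 6 mm thick along the analyser's y.
- flap (a joint): Intake flap: smooth stainless plate 96 mm wide, 50 g, hanging 66 mm down from its hinge, lower edge 8 mm above the shelf. Value in rad: 0 = hanging shut, grows as it is pushed inwards, to 1.35; it cannot swing outwards. Only its weight shuts it, against a damped hinge, in about a second. The cup pushes it open and it rides over the cup.
- seat (a point): Where the middle of the cup's underside comes to lie when the cup rests on the trough against the stop: 145 mm inside the flap (analyser x), at z = 48 mm.
- cup: Open round steel sample cup, 51 mm across, 30 mm high, about 180 g (hidden, varies), with a brown pressed pellet inside its rim. Origin at the middle of its underside, z axis up along the cup. It stands on the shelf to the left or right of the lane, 65 to 125 mm before the flap.
- weigh_bottle: Low glass weighing bottle with a knobbed stopper, 36 mm across (stopper 41 mm), 38 mm high. Origin at the middle of its underside. It stands on the shelf on the other side of the lane from the cup; leave it alone.
- vial_rack: White plastic rack with ten capped vials, 120 x 65 mm, 70 mm high, on the bench to the left of the analyser. Origin at the middle of its underside; leave it alone.
- reagent_bottle: White bottle with a screw cap, 62 mm across, 135 mm high, on the bench to the right of the analyser. Origin at the middle of its underside; leave it alone.
Mind the look-alikes: they are no part of the job. Of the things like the cup, leave any that is blue, orange or purple; of the rest the smaller one is meant.

How it is judged:
On the way:
1. the cup is pushed under the flap and holds it open (value of joint flap above 0.4 rad and x of cup in the frame of analyser between -0.03 and 0.08 m), for 0.05 s.
At the end, for the whole second after the job is handed in: The cup rests in the trough against the stop (within 10 mm of the seat point), right way up (tilted only as the trough is, under 0.7 rad), still; the flap hangs shut (under 0.06 rad); the weighing bottle, rack and reagent bottle are within 15 mm of where they stood (distance between cup and seat below 0.01 m and angle between cup's own z axis and vertical below 0.7 rad and linear speed of cup below 0.02 m/s and value of joint flap below 0.06 rad and distance of each of weigh_bottle, vial_rack, reagent_bottle from where it was at the start of the episode below 0.015 m); the robot touches nothing.
It fails at once if the cup is lifted: more than 6 mm above the shelf's level (z of cup in the frame of analyser above 0.126 m).
It fails at once if the cup is tumbled over (tilted more than 1 rad) (angle between cup's own z axis and vertical above 1 rad).
It fails at once if the cup is flicked: faster than 0.5 m/s while still before the flap (x of cup in the frame of analyser below -0.02 m and linear speed of cup above 0.5 m/s).
It fails at once if the weighing bottle, the vial rack or the reagent bottle is pushed more than 15 mm (distance of any of weigh_bottle, vial_rack, reagent_bottle from where it was at the start of the episode above 0.015 m).
It also fails if it takes over 48 s, if anything falls off the work surface, if the arm or the gripper's body presses on something with over 40 N, if the wrist force passes 120 N, or if a joint passes its speed limit or range.

ROBOT

A 6-joint arm with a two-finger parallel gripper is mounted at the origin on the work surface. World frame = base frame: x ahead of the robot, y to its left, z up, the work surface at z = 0. Lengths are in m, angles in rad, forces in N, time in s.
With the tool pointing down it reaches from about 0.3 to 0.825 m from the base axis. Payload 5.4 kg.
Tool frame: the origin (TCP) lies at the very end of the fingers, on their centre line; the grasp point (between the pads) lies 19 mm behind it; z points along the fingers, y is the line along which they close (so a half turn about z gives the same grasp; the last joint's range is limited). The gripper opens to 92 mm and grips with 3 to 60 N. Pads are 20 mm wide; open, the fingers measure 128 mm over their backs; the gripper's body (75 mm by 189 mm) begins 69 mm behind the grasp point.
Start: joints at [-1.313, 0.158, 1.597, -0, 1.386, -0.21], TCP at [0.259, -0.513, 0.215] pointing down, gripper open.
Joint ranges: [-2.91, 2.91], [-0.94, 2.29], [0.18, 2.7], [-1.29, 4.43], [0.17, 2.64], [-3, 3]. Speed limits (rad/s): [2.57, 2.57, 3.14, 3.14, 3.14, 3.14].

INTERFACE

Orientations are given as a rotation vector (axis times angle).
In Python, from workcell import bot gives the robot as it stands. Calls block until the motion is done:
- bot.goto(position, orientation): joint-space move of the TCP to a pose.
- bot.line_to(position, rot=None, max_speed=0.15): straight line of the TCP; rot=None keeps the orientation; max_speed is the mean speed in m/s.
- bot.set_joints(angles): joint-space move.
- bot.set_gripper(opening, newtons=None): opening from 0.0 (shut) to 1.0 (fully open); newtons is the grip in N (None keeps the last); returns when the fingers have stopped.
- bot.hold(seconds).
- bot.inverse_kinematics(position, orientation): joint angles nearest the present ones, or None.
- bot.read_camera(name): name is "scene" or "top" or "wrist"; returns a dict with "pixels" (384x512x3 uint8, blue, green, red), "fx", "fy", "cx", "cy" (pixels), "R" (3x3) and "t" (3): a world point X has camera coordinates R X + t. Camera axes: x right, y down, z forward; pixel columns grow to the right and rows downward; lengths in m; the calibration is good to about 2 mm. A picture is of the moment at which its call begins. There is no depth.
A pose or a line that the arm cannot do raises bot.MotionError and nothing moves.
- bot.job_done(): hands the job in, once; it reports no verdict.
Readings, each from a call of its own:
- bot.current_clock(): time.
- bot.current_joints(): joint angles.
- bot.current_joint_vel(): joint speeds.
- bot.current_effort(): joint torques, N m.
- bot.current_ee_pos(): TCP position.
- bot.current_tool_rot(): TCP orientation.
- bot.current_contact_force(): force on the tool from outside, world axes, zero at the start.
- bot.current_ft_torque(): the same for the moment, N m.
- bot.current_opening(): opening from 0.0 (shut) to 1.0 (fully open).
Only numpy, scipy, OpenCV 4.12 (cv2) and the standard library are available. Lean on these libraries where they do the work, as an engineer would, in place of code of your own. Each camera call takes 0.05 s, during which the arm holds its last target. There are 200 camera calls.

## Working session

There is one attempt and no reset: what is moved stays moved. The work goes in short steps, each a Python script; the robot and the scene stay as the last script left them, time stands still between calls to the robot, and variables do not carry over. Pictures are saved under pics/ and viewed, on a budget of 10 in all, crops included, one or two more only if the job needs it, and the job is handed in when it is done.

```bash
ls; mkdir -p pics
python3 - <<'E'
from workcell import bot
import cv2,numpy as np
for n in ["scene","top"]:
    c=bot.read_camera(n); cv2.imwrite(f"pics/{n}0.png",c["pixels"])
    print(n,c["fx"],c["cx"],c["cy"],np.round(c["R"],3).tolist(),np.round(c["t"],3), np.round(-c["R"].T@c["t"],3))
print(bot.current_clock())
E
```

```text
pics
scene 377.8413980207173 250.39845028619385 186.52270321135038 [[0.895, 0.447, 0.012], [0.361, -0.708, -0.607], [-0.263, 0.547, -0.795]] [-0.543 -0.107  1.417] [ 0.897 -0.608  1.068]
top 361.10196007409564 264.4160719715202 194.05568071338035 [[-0.023, -1.0, 0.021], [-0.993, 0.021, -0.115], [0.114, -0.024, -0.993]] [0.037 0.58  0.921] [0.472 0.047 0.981]
0.1
```

View pics/scene0.png

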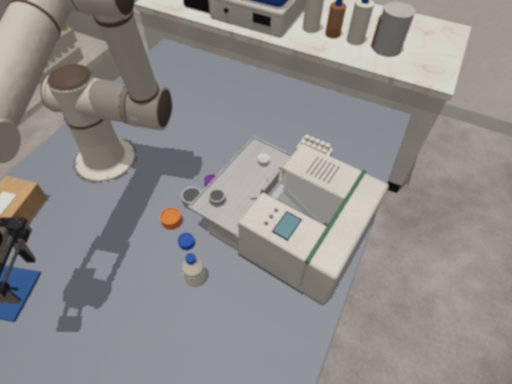

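View pics/top0.png

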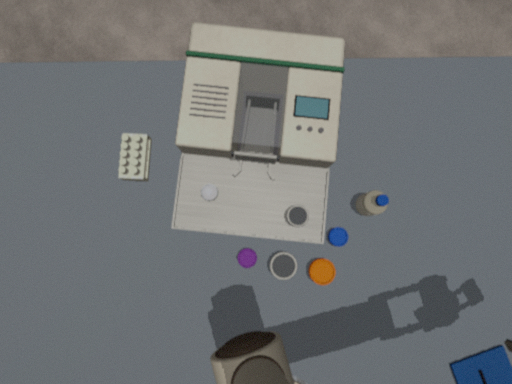

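The scene view shows the shelf with the small steel cup at about (217,198) and the glass bottle at (264,160). The top view shows the cup at (297,216), the weighing bottle at (209,192), the flap rod around (256,155), and look-alikes on the bench at (283,266), (247,258), (322,271) and (338,237). Next I'll enlarge the shelf area.

Run:
```python
import cv2
im=cv2.imread("pics/top0.png")[95:250,165:345]
cv2.imwrite("pics/c1.png",cv2.resize(im,None,fx=4.4,fy=3.8*1.0,interpolation=cv2.INTER_CUBIC) if 0 else cv2.resize(im,None,fx=3.8,fy=3.8,interpolation=cv2.INTER_CUBIC))
```

```text
(no output)
```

View pics/c1.png

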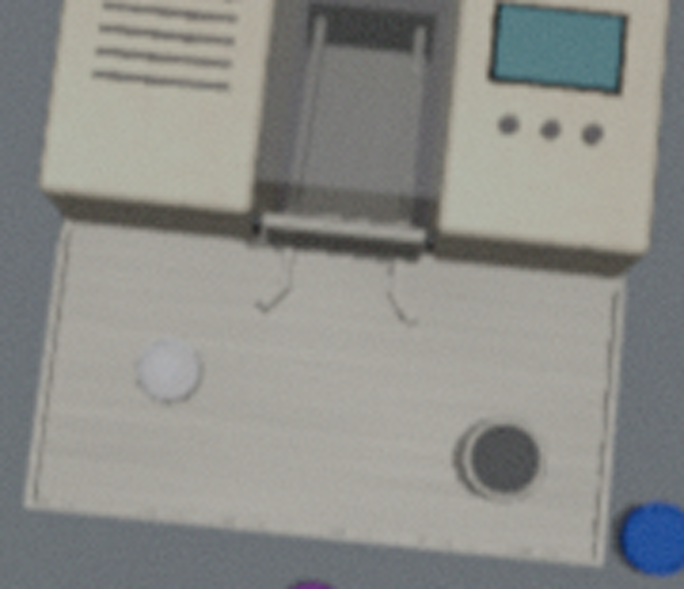

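```bash
cat > h.py <<'E'
import numpy as np
from workcell import bot
def ray(c,p,z):
    C=-c["R"].T@c["t"]; d=c["R"].T@np.array([(p[0]-c["cx"])/c["fx"],(p[1]-c["cy"])/c["fy"],1])
    return C+d*(z-C[2])/d[2]
def pix(c,X):
    q=c["R"]@X+c["t"]; return np.array([c["fx"]*q[0]/q[2]+c["cx"],c["fy"]*q[1]/q[2]+c["cy"]])
E
python3 - <<'E'
from h import *
c=bot.read_camera("top")
P={}
for n,(u,v),z in [("FL",(26,507),.126),("FR",(602,565),.126),("BL",(64,222),.12),("BR",(624,274),.12),
 ("rodL",(262,218),.197),("rodR",(426,239),.197),("gL",(262,308),.13),("gR",(412,322),.13),("g2L",(292,280),.13),("g2R",(391,288),.13),("cup",(504,459),.148),("wb",(168,371),.155)]:
    P[n]=ray(c,(u/3.8+165,v/3.8+95),z); print(n,P[n].round(4))
def yaw(a,b): d=P[b]-P[a]; return np.arctan2(d[0],-d[1]), np.linalg.norm(d)
for a,b in [("FL","FR"),("BL","BR"),("rodL","rodR"),("gL","gR")]: print(a,b,yaw(a,b),((P[a]+P[b])/2).round(4))
for a,b in [("FL","BL"),("FR","BR")]: d=P[b]-P[a]; print(a,np.arctan2(d[1],d[0]),np.linalg.norm(d))
E
```

```text
FL [0.4935 0.2454 0.126 ]
FR [ 0.4496 -0.1097  0.126 ]
BL [0.6739 0.2238 0.12  ]
BR [ 0.6334 -0.1327  0.12  ]
rodL [0.656  0.0934 0.197 ]
rodR [ 0.6418 -0.0018  0.197 ]
gL [0.6143 0.0981 0.13  ]
gR [0.6035 0.0043 0.13  ]
g2L [0.6317 0.0791 0.13  ]
g2R [0.6254 0.0169 0.13  ]
cup [ 0.5154 -0.0486  0.148 ]
wb [0.5727 0.1538 0.155 ]
FL FR (np.float64(-0.12292676954706451), np.float64(0.35781952873505735)) [0.4715 0.0678 0.126 ]
BL BR (np.float64(-0.11295149796816828), np.float64(0.35880778016348996)) [0.6536 0.0456 0.12  ]
rodL rodR (np.float64(-0.1482421417052341), np.float64(0.09621302193978391)) [0.6489 0.0458 0.197 ]
gL gR (np.float64(-0.11396603375231708), np.float64(0.094446561156689)) [0.6089 0.0512 0.13  ]
FL -0.11902232537514204 0.18175955967451346
FR -0.12433640354227596 0.18533559238693037
```

```bash
cat >> h.py <<'E'
import cv2
from scipy.spatial.transform import Rotation as Ro
YAW=-0.12; O=np.array([.650,.046,0]); A=Ro.from_euler("z",YAW).as_matrix()
def W(x,y,z): return O+A@np.array([x,y,z])
def L(X): return A.T@(np.asarray(X)-O)
def down(a):  # tool down, tool y along analyser direction angle a; both half turns
    out=[]
    for s in (0,np.pi):
        t=a+YAW+s; y=np.array([np.cos(t),np.sin(t),0]); z=np.array([0,0,-1.]); x=np.cross(y,z)
        out.append(Ro.from_matrix(np.c_[x,y,z]).as_rotvec())
    return out
def best(p,a):
    c=[(abs(q[5]),r,q) for r in down(a) for q in [bot.inverse_kinematics(p,r)] if q is not None]
    return min(c,key=lambda t:t[0])[1:]
def snap(cam,name,scale=1):
    c=bot.read_camera(cam); cv2.imwrite(f"pics/{name}.png",c["pixels"]); return c
E
python3 - <<'E'
from h import *
bot.set_gripper(.26)
p=bot.current_ee_pos(); bot.line_to([p[0],p[1],.28],max_speed=.2)
for q,a in [((-.122,-.157,.25),0),((-.122,-.157,.134),0),((-.002,0,.134),np.pi/2)]:
    r,j=best(W(*q),a); print(r.round(3),np.round(j,2))
r,_=best(W(-.122,-.157,.25),0)
bot.goto(W(-.122,-.157,.25),r)
c=snap("wrist","w1"); snap("top","t1")
print(bot.current_clock(),bot.current_ee_pos(),bot.current_opening(), pix(c,W(-.122,-.110,.15)),pix(c,W(-.122,-.157,.12)))
E
```

```text
[2.351 2.084 0.   ] [-0.42 -0.01  1.71  0.    1.45 -0.3 ]
[2.351 2.084 0.   ] [-0.42  0.09  1.84  0.    1.21 -0.3 ]
[0.188 3.136 0.   ] [-0.11  0.41  1.45  0.    1.28 -1.57]
3.5833 [ 0.51000957 -0.09620669  0.24997422] 0.2597885051407255 [256.02953138 146.52511644] [256.08640525 184.52080437]
```

View pics/w1.png

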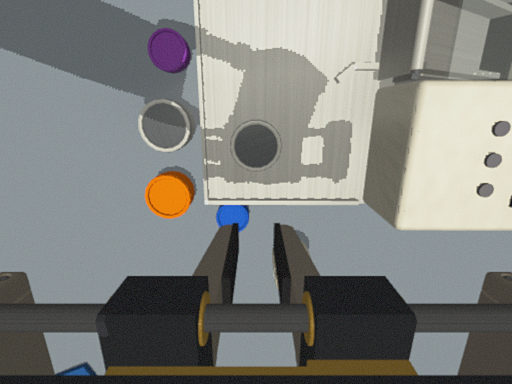

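The wrist view shows the cup's rim centred at (256,145) against a predicted (256,146.5), so the model holds. I'll make the sideways push now.

Run:
```python
from h import *
z=.134
bot.line_to(W(-.122,-.157,z),max_speed=.1); print(bot.current_contact_force())
bot.line_to(W(-.122,-.0325,z),max_speed=.04); print(bot.current_contact_force())
bot.line_to(W(-.122,-.055,z),max_speed=.1)
bot.line_to(W(-.122,-.055,.24),max_speed=.2)
r,j=best(W(-.172,0,.24),np.pi/2)
bot.goto(W(-.172,0,.24),r)
c=snap("wrist","w2"); t=snap("top","t2")
print(bot.current_clock(), pix(c,W(-.122,0,.15)),pix(c,W(0,0,.12)), pix(c,W(-.041,.045,.13)),pix(c,W(-.041,-.045,.13)))
```

```text
[0.66631374 0.08809637 0.17666583]
[ 0.58889665 -1.0004098  -0.17918097]
10.625 [256.44079727 242.24192976] [256.4614846  316.95318641] [293.55635768 294.99064988] [219.35868226 295.08237434]
```

View pics/w2.png

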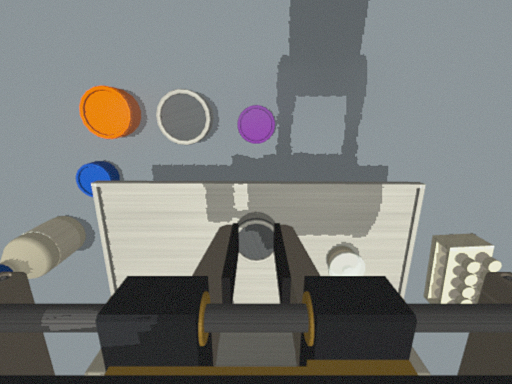

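The cup is centred on the lane at (256,240), against a predicted (256,242). Next is pushing it in, with a check before the fingers come back out.

Run:
```python
from h import *
z=.134
bot.line_to(W(-.172,0,z),max_speed=.15)
bot.line_to(W(-.075,0,z),max_speed=.05); print(bot.current_contact_force())
bot.line_to(W(-.002,0,z),max_speed=.03); print(bot.current_contact_force())
s=snap("scene","s3")
print(bot.current_clock(),L(bot.current_ee_pos()))
bot.hold(.3); t=snap("top","t3"); s=snap("scene","s4")
a=cv2.imread("pics/s3.png")[130:290,190:390]; b=s["pixels"][130:290,190:390]; d=t["pixels"][60:220,170:370]
cv2.imwrite("pics/c3.png",cv2.resize(np.vstack([np.hstack([a,b]),np.hstack([d,d])])[:, :],None,fx=1.85,fy=1.85,interpolation=cv2.INTER_CUBIC))
```

```text
[-0.65126403  0.00752424 -0.40412516]
[-56.65803437   1.91256441  32.04444423]
16.2083 [-1.49649274e-02 -9.38803334e-05  1.34051992e-01]
```

View pics/c3.png

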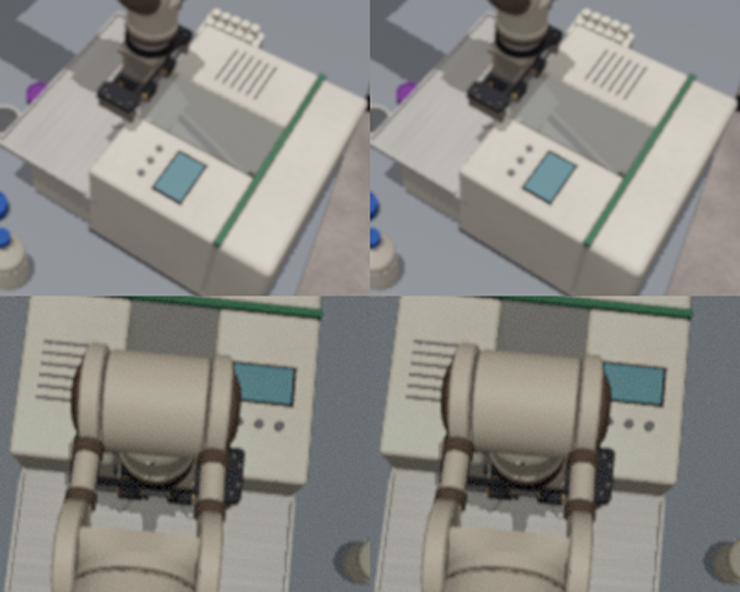

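The push stopped 13 mm short at 57 N. The upright fingers met the hinge rod, which is at z = 194 mm. I'll back off, tilt the tool about 35° so the tips lead under the rod, and finish in small force-checked steps.

```bash
cat >> h.py <<'E'
def tilted(th,R0):
    z=A@np.array([np.sin(th),0,-np.cos(th)]); y=R0[:,1]; y=y-z*(y@z); y/=np.linalg.norm(y)
    return Ro.from_matrix(np.c_[np.cross(y,z),y,z]).as_rotvec()
E
python3 - <<'E'
from h import *
bot.line_to(W(-.09,0,.134),max_speed=.08); print(bot.current_contact_force())
bot.line_to(W(-.09,0,.20),max_speed=.2)
s=snap("scene","s5")
rv=tilted(.61,Ro.from_rotvec(best(W(-.1,0,.2),np.pi/2)[0]).as_matrix())
print([np.round(bot.inverse_kinematics(W(*q),rv),2) for q in [(-.1,0,.2),(-.1,0,.138),(.006,0,.138)]])
bot.line_to(W(-.1,0,.20),rot=rv,max_speed=.03) if 0 else bot.goto(W(-.1,0,.20),rv)
bot.line_to(W(-.1,0,.138),max_speed=.1)
f0=bot.current_contact_force(); print("f0",f0)
t=snap("top","t5"); s6=snap("scene","s6"); print(bot.current_clock(),L(bot.current_ee_pos()))
d=t["pixels"][60:220,170:370]
cv2.imwrite("pics/c5.png",cv2.resize(np.hstack([s["pixels"][130:290,190:390],s6["pixels"][130:290,190:390],d]),None,fx=1.33,fy=1.33))
cv2.imwrite("pics/c5.png",cv2.resize(np.hstack([s["pixels"][140:240,200:330],s6["pixels"][140:240,200:330]]),None,fx=3,fy=3,interpolation=cv2.INTER_CUBIC))
E
```

```text
[ 0.39084129 -1.05586808  0.11812471]
[array([-0.11, -0.33,  2.2 , -0.01,  0.66, -1.56]), array([-0.11, -0.23,  2.26, -0.01,  0.5 , -1.55]), array([-0.11,  0.06,  1.99, -0.01,  0.48, -1.56])]
f0 [ 0.14568854 -0.26843054  0.39483224]
19.9583 [-9.90854295e-02  7.45817327e-06  1.39272168e-01]
```

View pics/c5.png

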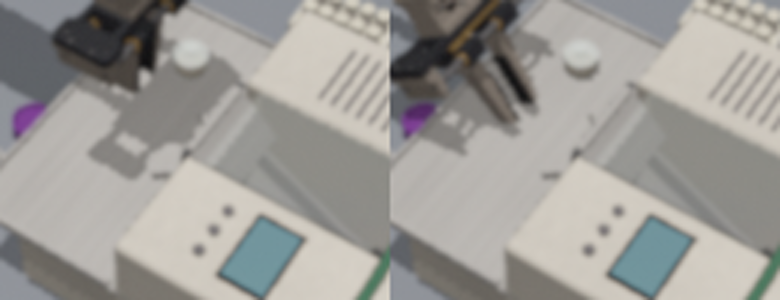

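The cup isn't visible on the shelf. It is inside the doorway, behind the near cheek. I'll continue the push with the tilted tool.

Run:
```python
from h import *
bot.line_to(W(-.03,0,.138),max_speed=.07); print(bot.current_contact_force())
for x in (-.02,-.012,-.006,0,.006):
    bot.line_to(W(x,0,.138),max_speed=.03); f=bot.current_contact_force(); print(x,f.round(2),L(bot.current_ee_pos()).round(4))
    if np.linalg.norm(f)>12: break
bot.hold(.4)
snap("scene","s7")
bot.line_to(W(-.09,0,.138),max_speed=.06); print(bot.current_contact_force())
bot.line_to(W(-.11,0,.25),max_speed=.2)
bot.goto([.40,.05,.36],best([.40,.05,.36],np.pi/2)[0])
bot.hold(.5)
t=snap("top","t8"); s=snap("scene","s8"); print(bot.current_clock())
cv2.imwrite("pics/c8.png",np.hstack([cv2.resize(s["pixels"][140:240,220:350],None,fx=3,fy=3,interpolation=cv2.INTER_CUBIC),cv2.resize(t["pixels"][85:185,205:335],None,fx=3,fy=3,interpolation=cv2.INTER_CUBIC)]))
```

```text
[ 0.05865967  0.27197027 -0.43958813]
-0.02 [0.67 0.88 0.32] [-0.0199 -0.      0.138 ]
-0.012 [0.33 0.43 0.22] [-0.0119 -0.      0.138 ]
-0.006 [ 0.52 -0.88 -0.36] [-0.0058 -0.      0.138 ]
0 [ 0.87 -0.27 -0.83] [ 0.0002 -0.      0.138 ]
0.006 [0.08 0.15 0.4 ] [ 0.0062 -0.      0.138 ]
[-0.56496583  0.26637875 -0.28794367]
29.1667
```

View pics/c8.png

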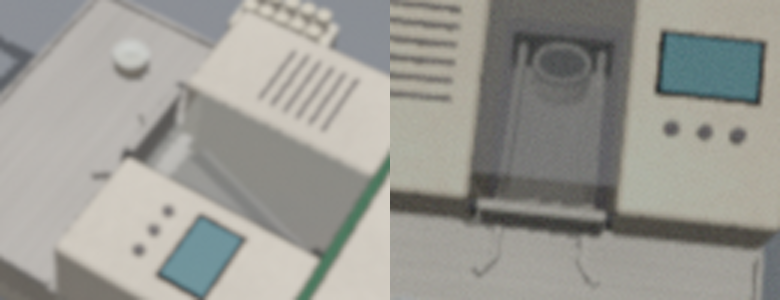

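The top view shows the cup upright at the bottom of the chute, with its rim near image pixel (262,106). The flap looks shut. I'll check both numerically, along with the other objects.

Run:
```python
from h import *
bot.hold(.5)
c=snap("top","t9"); print("seat rim predicted",pix(c,W(.145+.015,0,.048+.026)), "10mm uphill", pix(c,W(.145+.015-.0087,0,.048+.031)))
a=cv2.imread("pics/t0.png") if 0 else cv2.imread("pics/top0.png"); b=c["pixels"]; t8=cv2.imread("pics/t8.png")
D=lambda p,q,r:cv2.absdiff(p,q)[r].mean().round(2)
R={"flap":np.s_[146:166,228:282],"wb":np.s_[180:206,196:222],"rack":np.s_[130:184,115:155],"reagent":np.s_[188:220,352:392],"cup":np.s_[90:125,245:280]}
for k,r in R.items():
    sh=cv2.phaseCorrelate(np.float32(cv2.cvtColor(a[r],6)),np.float32(cv2.cvtColor(b[r],6)))
    print(k,"vs start",D(a,b,r),"vs previous",D(t8,b,r),"shift",np.round(sh[0],2))
r=np.s_[85:165,222:292]
cv2.imwrite("pics/c9.png",cv2.resize(np.hstack([a[r],b[r]]),None,fx=5,fy=5,interpolation=cv2.INTER_CUBIC))
print(bot.current_clock(),bot.current_contact_force())
```

```text
seat rim predicted [261.71326688 105.21488691] 10mm uphill [261.41207033 107.75008466]
flap vs start 2.64 vs previous 2.34 shift [-0.01  0.14]
wb vs start 2.18 vs previous 1.54 shift [0.47 0.44]
rack vs start 2.39 vs previous 1.9 shift [-0.01 -0.1 ]
reagent vs start 2.72 vs previous 2.37 shift [-0.04 -0.23]
cup vs start 8.0 vs previous 2.44 shift [-0.14 -0.13]
29.7167 [-0.39462792 -0.04870158  0.02956538]
```

View pics/c9.png

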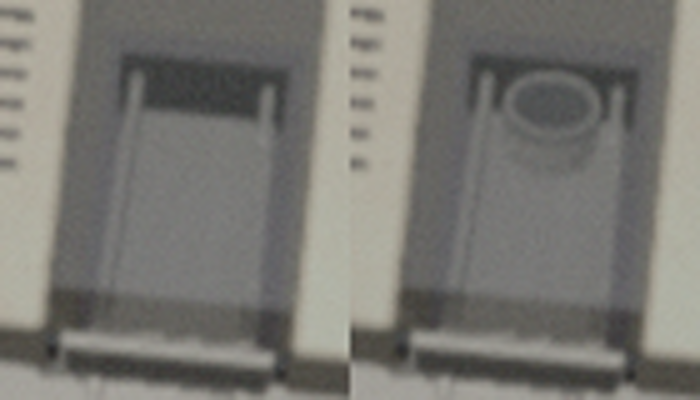

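The rim is at about (262.3,106), against a predicted (261.7,105.2) for the seat. The flap looks the same as at the start, and the other objects are in place. Handing in.

```bash
python3 -c "
from workcell import bot
bot.job_done(); print(bot.current_clock())"
```

```text
the job is handed in; nothing more can be done
the job is handed in; nothing more can be done
```

I fed the cup into the analyser and handed the job in at about 30 s on the robot's clock, but one contact on the way could count against it.

**What I did:** I pushed the cup sideways onto the lane with two slightly open fingers, then forward through the flap. I finished with the tool tilted 35° so the fingertips passed under the hinge rod, then drew the fingers back and moved the arm clear.

**Last checks (top camera):**
- **Cup:** it is right way up against the stop and still. Its rim is within about 1 px (3 mm) of where the seat should put it.
- **Flap:** it looks the same as in the opening picture, so I take it as shut.
- **Other objects:** the weighing bottle, vial rack and reagent bottle moved less than 1 px.
- **Contact:** the robot was touching nothing.

**What went wrong:** the first forward push, with the fingers upright, stopped 13 mm short. The wrist read about 57 N along the push and 32 N upward, roughly 65 N in all. The position fits the fingers meeting the hinge rod. That is under the 120 N wrist limit. It would break the 40 N limit only if the gripper's body made the contact rather than the fingers, and I can't confirm which from the readings.

**Not seen directly:** I did not see the flap held open above 0.4 rad. After that first push the cup was out of sight inside the doorway, and the second push met almost no resistance. The cup may already have slid down by then.

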